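# Size a loose wheel axle on the hole gauge

### The arm

A 6-joint arm with a two-finger parallel gripper is mounted at the origin on the work surface. World frame = base frame: x ahead of the robot, y to its left, z up, the work surface at z = 0. Lengths are in m, angles in rad, forces in N, time in s.
With the tool pointing down it reaches from about 0.375 to 0.75 m from the base axis. Payload 9 kg.
Tool frame: the origin (TCP) lies at the very end of the fingers, on their centre line; the grasp point (between the pads) lies grasp_offset behind it (grasp_offset is the distance from the TCP to the grasp point, in m); z points along the fingers, y is the line along which they close (so a half turn about z gives the same grasp; the last joint's range is limited). The gripper opens to 85 mm and grips with 20 to 120 N. Pads are 22 mm wide; open, the fingers measure 114 mm over their backs; the gripper's body (76 mm by 85 mm) begins 54 mm behind the grasp point. The pads swing forward as they close: fully open they stand 13 mm farther back than shut.
Start: joints at [-1.537, 0.104, 0.097, 1.564, 0, 1.353], TCP at [0.149, -0.581, 0.231] pointing down, gripper open.
Joint ranges: [-2.99, 2.99], [-0.84, 1.86], [-1.1, 1.16], [-1.84, 2.11], [-1.51, 1.56], [-3.14, 3.14]. Speed limits (rad/s): [2.22, 2.22, 2.57, 3.14, 3.14, 3.14].

### API

Orientations are given as a unit quaternion [x, y, z, w].
In Python, from bench import * gives the robot as it stands. The module is installed in compiled form; this text tells all that it offers.
- The arm moves only by the tool play_rows, never from a script. Its argument "motion" is a list of rows, each an object of numbers: "x", "y", "z": the shift along the tool's x, y, z normalised to -1 to 1, where 1 is 600 mm; "twist": the turn about the tool's z normalised to -1 to 1, where 1 is pi/2 rad; "fingers": the opening, from 0 (shut) to 1 (fully open). In form: [{"x": .., "y": .., "z": .., "twist": .., "fingers": ..}, ...]. A call has 1 to 10 rows; each row shifts and turns the commanded pose from where the row before left it, along the tool's axes as they then stand; what a row does not reach is not made up. A row lasts 1/10 s, in which the tool goes at most 50 mm and 8.59 degrees, less where a joint would pass 70% of its speed; a pose out of reach is approached as far as the arm can. A call with a number of a shift or a turn outside -1 to 1 is refused whole. A call with a gripper value outside its range is refused whole. The fingers move at their own pace and stop on an object; "force" is the grip in N (left out, the last holds). Time passes only in rows, so rows that do not move let the fingers close. It gives the time, the measured TCP pose, the force, the opening and the grip force at its end, in the units of the state.
- read_state(): the state, without advancing time (a new reading comes with each control period).
- get_image(name): name is "scene" or "top" or "wrist"; returns the picture (480x640x3 uint8, red, green, blue); there is no depth.
- camera_params(name): a dict with "fx", "fy", "cx", "cy" (pixels), "R" (3x3) and "t" (3): a world point X has camera coordinates R X + t; the wrist camera has in their place "tool_from_camera" (4x4, takes a point from camera to tool coordinates, whose origin is the TCP and whose axes are the flange's). Camera axes: x right, y down, z forward; pixel columns grow to the right and rows downward; lengths in m; the calibration is good to about 2 mm. A picture is of the moment at which its call begins: read the wrist's pose just before it. camera_params takes no time and is no camera call.
- sign_off(): hands the job in; it is judged then, once.
The state is a dict: "t": time; "joint_positions": joint angles; "qd": joint speeds; "joint_efforts": joint torques, N m; "tool_pos": TCP position; "eef_rot": TCP orientation; "contact_force": force on the tool from outside, world axes, zero at the start; "torque": the same for the moment, N m; "opening": finger opening in m; "grip_force": force on a finger pad.
Only numpy, scipy, OpenCV 4.12 (cv2) and the standard library are available. Lean on these libraries where they do the work, as an engineer would, in place of code of your own. Each camera call takes 0.05 s, during which the arm holds its last target. There are 200 camera calls.

### The job

The wheel axle that hangs by itself in the yellow stand is unmarked: take it by its knob and size it on the steel hole gauge. Push it straight down right through the largest hole first, then step down hole by hole until one refuses it under a light push, and leave it hanging upright, its knob down flat on the plate, in the smallest hole that it passes through cleanly. Never force it or drop it, and leave the two axles in the grey rack and the things around where they are.

Things in the scene. Friction and masses are not known exactly. Their poses are not given: they have to be found in the camera images.
- axle_a_knob (a point): a loose wheel axle, upright, knob up: the centre of its black six-sided knob, 30 mm across the flats and 30 mm tall, the same on all three (one pair of flats faces along its own +-y). The plain metal shaft below is 100 mm long (its foot 115 mm below this point) and 20, 15 or 10 mm thick: each differs, which is which is unknown. Foot bevelled 0.8 mm, 0.12 kg, z up. It starts in the yellow stand or grey rack
- axle_b_knob (a point): a loose wheel axle, upright, knob up: the centre of its black six-sided knob, 30 mm across the flats and 30 mm tall, the same on all three (one pair of flats faces along its own +-y). The plain metal shaft below is 100 mm long (its foot 115 mm below this point) and 20, 15 or 10 mm thick: each differs, which is which is unknown. Foot bevelled 0.8 mm, 0.12 kg, z up. It starts in the yellow stand or grey rack
- axle_c_knob (a point): a loose wheel axle, upright, knob up: the centre of its black six-sided knob, 30 mm across the flats and 30 mm tall, the same on all three (one pair of flats faces along its own +-y). The plain metal shaft below is 100 mm long (its foot 115 mm below this point) and 20, 15 or 10 mm thick: each differs, which is which is unknown. Foot bevelled 0.8 mm, 0.12 kg, z up. It starts in the yellow stand or grey rack
- axle_a: the same axle as axle_a_knob; the origin is the centre of the shaft's foot, 115 mm below the knob's centre
- axle_b: the same axle as axle_b_knob; the origin is the centre of the shaft's foot, 115 mm below the knob's centre
- axle_c: the same axle as axle_c_knob; the origin is the centre of the shaft's foot, 115 mm below the knob's centre
- gauge: the hole gauge, fixed to the table: a bare steel plate 60 x 200 x 10 mm with its top 125 mm above the table, on two blue uprights at its ends and a blue foot plate 90 x 220 mm. Origin under its centre at table height; its y axis runs along the row of four holes, 42 mm apart, towards the largest. It is rigid: a hard contact builds up force fast, so touch slowly
- hole_1 (a point): centre of the first and largest round hole of the steel gauge plate, level with the plate's top face (125 mm above the table). It takes the 20 mm axle size and is bored 21 mm, right through the 10 mm plate; below is a free space of over 100 mm. Its axis is vertical
- hole_2 (a point): centre of the second round hole of the steel gauge plate, level with the plate's top face (125 mm above the table). It takes the 15 mm axle size and is bored 16 mm, right through the 10 mm plate; below is a free space of over 100 mm. Its axis is vertical
- hole_3 (a point): centre of the third round hole of the steel gauge plate, level with the plate's top face (125 mm above the table). It takes the 10 mm axle size and is bored 11 mm, right through the 10 mm plate; below is a free space of over 100 mm. Its axis is vertical
- hole_4 (a point): centre of the fourth and smallest round hole of the steel gauge plate, level with the plate's top face (125 mm above the table). It takes the 5 mm axle size and is bored 6 mm, right through the 10 mm plate; below is a free space of over 100 mm. Its axis is vertical
- stand_top (a point): the yellow sheet-steel stand, fixed: centre of its single 26 mm hole, level with its top face (80 x 70 mm, 125 mm above the table). One axle hangs in it by its knob, which rests on the top face: the axle to be sized
- rack_top (a point): the grey rack, fixed: centre of its top face (160 x 70 mm, 125 mm above the table), half-way between its two 26 mm holes, which are 40 mm either side of it along its own x. The two other axles hang in it
- cake_tray_mid (a point): clear tray of nine small cakes, 200 x 144 x 40 mm, loose: its centre, half-way up. Leave it alone
- mug_mid (a point): blue mug, 76 mm across and 85 mm tall, loose: its centre, half-way up. Leave it alone
- wrench_mid (a point): steel wrench about 170 mm long lying on the table, loose: the middle of its underside. Leave it alone
Mind the look-alikes: they are no part of the job. Leave any purple or red look-alike of the axle_b alone. Leave any blue look-alike of the axle_c alone.

How it is judged:
By the outcome, as a careful person would: the job done as asked, in the order asked, and still so for the second after the job is handed in, with the robot touching nothing.
It also fails if it takes over 72 s, if anything falls off the work surface, if the arm or the gripper's body presses on something with over 40 N, if the wrist force passes 120 N, or if a joint passes its speed limit or range.

## Working session

There is one attempt and no reset: what is moved stays moved. The work goes in short steps, Python scripts to look and compute and a tool call to move; the robot and the scene stay as the last step left them, time stands still between calls to the robot, and variables do not carry over. Pictures are saved under pics/ and viewed, at most 10 in all, crops included, and the job is handed in when it is done.

Besides the shell and the picture viewer there is one more tool, called as name(argument=value, ...), one argument or row to a line, values as JSON. play_rows: Moves the arm, as the interface text tells. Its arguments: {"type":"object","properties":{"motion":{"type":"array"},"force":{"type":"number"}},"required":["motion"]}

```bash
mkdir -p pics; python3 - <<'E'
from bench import *
import cv2
s=read_state();print({k:s[k] for k in s})
for n in("scene","top"):
    cv2.imwrite(f"pics/{n}.png",get_image(n)[:,:,::-1]);print(n,camera_params(n))
print(camera_params("wrist"))
E
```

```text
{'t': 0.0, 'joint_positions': array([-1.53669257e+00,  1.04717527e-01,  9.64483871e-02,  1.56386549e+00,
       -1.14445815e-05,  1.35307416e+00]), 'qd': array([-2.53353085e-04, -5.09467578e-04, -8.15856106e-04,  9.06440209e-05,
       -6.59241471e-05,  5.48598745e-04]), 'joint_efforts': array([ 1.25397146e-03, -5.56932127e+01,  5.03644574e+01,  1.72146724e-02,
       -4.27799432e-04, -3.36275498e-06]), 'tool_pos': array([ 0.14948509, -0.58074167,  0.23050014]), 'eef_rot': array([ 9.92083208e-01,  1.25580497e-01,  5.56498057e-05, -6.66857960e-04]), 'contact_force': array([-0.5658156 , -0.07809654,  0.23842149]), 'torque': array([ 0.02308283, -0.05202549, -0.00129911]), 'grip_force': 0.0, 'opening': 0.08551053185105127}
scene {'fx': 493.2287244987497, 'fy': 493.2287244987497, 'cx': 316.46541006530776, 'cy': 242.91218535619143, 'R': array([[-8.53944011e-01,  5.20364712e-01, -4.38398748e-04],
       [ 3.18083874e-01,  5.21324106e-01, -7.91860989e-01],
       [-4.11827968e-01, -6.76344397e-01, -6.10701222e-01]]), 't': array([ 0.52644896, -0.13412734,  1.56864682])}
top {'fx': 603.1219651051541, 'fy': 603.1219651051541, 'cx': 317.97728662261807, 'cy': 241.56389849804438, 'R': array([[-1.67514703e-03, -9.99873533e-01,  1.58149568e-02],
       [-9.93798761e-01, -9.37745811e-05, -1.11193586e-01],
       [ 1.11181007e-01, -1.59031501e-02, -9.93672921e-01]]), 't': array([0.03146986, 0.62917256, 1.73731947])}
{'fx': 367.5275172739708, 'fy': 367.5275172739708, 'cx': 317.0163833223112, 'cy': 238.4356644960358, 'tool_from_camera': array([[-1.09984476e-03, -9.47210098e-01, -3.20611636e-01,
         8.19466087e-02],
       [ 9.99999332e-01, -1.15543150e-03, -1.68666534e-05,
        -3.61394691e-05],
       [-3.54468519e-04, -3.20611440e-01,  9.47210736e-01,
        -1.42306916e-01],
       [ 0.00000000e+00,  0.00000000e+00,  0.00000000e+00,
         1.00000000e+00]])}
```

View pics/scene.png

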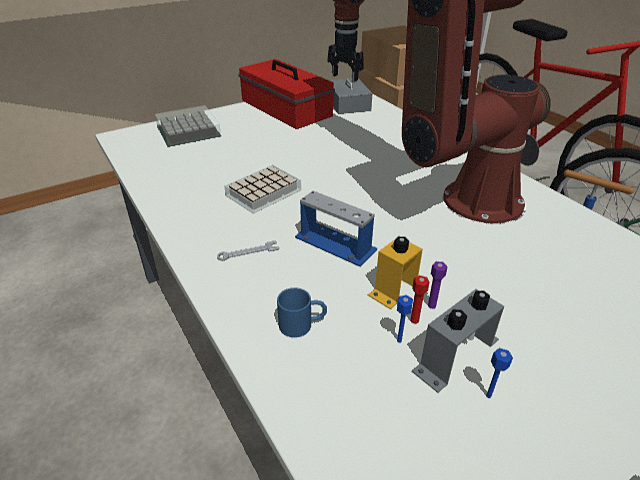

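View pics/top.png

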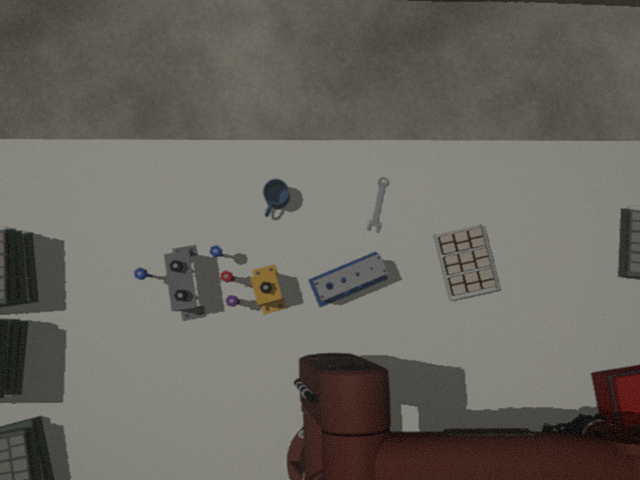

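The scene shows the candidates. The black knob in the yellow stand is at scene (401,244), top (267,288). The two black knobs at top (178,266) and (181,295) are in the grey rack. The blue, red and purple ones at top (140,273), (216,250), (227,276) and (232,300) are look-alikes. Only the black knob in the yellow stand fits the description. I'll confirm it in a crop.

```bash
python3 - <<'E'
import cv2
a=cv2.imread("pics/top.png")[236:324,220:396];cv2.imwrite("pics/c1.png",cv2.resize(a,None,fx=4.5,fy=4.5,interpolation=cv2.INTER_CUBIC))
a=cv2.imread("pics/scene.png")[180:320,290:450];cv2.imwrite("pics/c2.png",cv2.resize(a,None,fx=4,fy=4,interpolation=cv2.INTER_CUBIC))
E
```

```text
(no output)
```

View pics/c1.png

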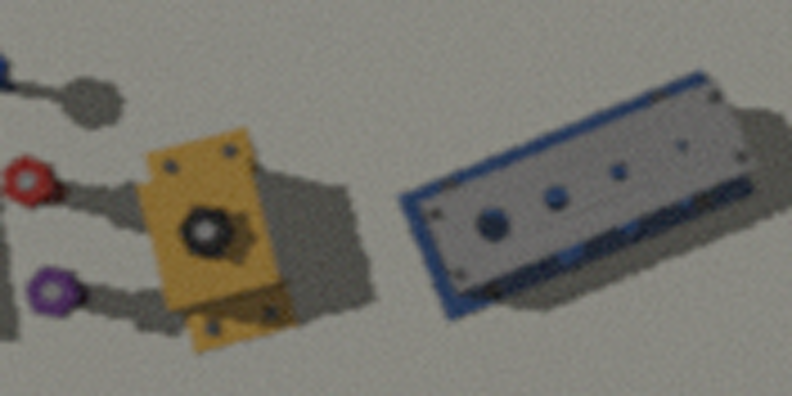

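View pics/c2.png

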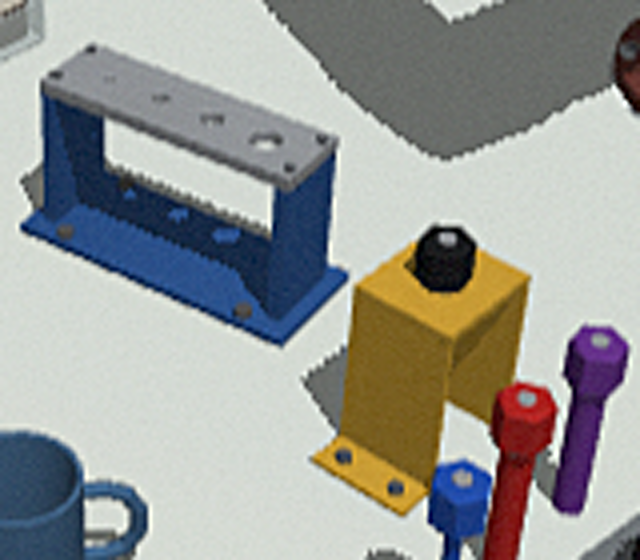

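The yellow stand's axle is the only black knob on its own: crop knob (205,230). The gauge holes are at crop (493,224), (556,197), (619,171) and (682,145).

play_rows(
  motion=[
    {"x": 0.062, "y": -0.041, "z": -0.005, "twist": 0, "fingers": 1},
    {"x": 0.062, "y": -0.041, "z": -0.005, "twist": 0, "fingers": 1},
    {"x": 0.062, "y": -0.041, "z": -0.005, "twist": 0, "fingers": 1},
    {"x": 0.062, "y": -0.041, "z": -0.005, "twist": 0, "fingers": 1},
    {"x": 0.062, "y": -0.041, "z": -0.005, "twist": 0, "fingers": 1},
    {"x": 0.062, "y": -0.041, "z": -0.005, "twist": 0, "fingers": 1},
    {"x": 0.062, "y": -0.041, "z": -0.005, "twist": 0, "fingers": 1},
    {"x": 0.062, "y": -0.041, "z": -0.005, "twist": -0.08, "fingers": 1},
    {"x": 0, "y": 0, "z": 0, "twist": -0.08, "fingers": 1},
    {"x": 0, "y": 0, "z": 0, "twist": -0.08, "fingers": 1},
  ],
)

```text
t: 1.1
tool_pos: [0.3896, -0.315, 0.2552]
eef_rot: [0.95, 0.313, -0.0, -0.0]
contact_force: [0.1, 0.5, -0.0]
opening: 0.0852
grip_force: 0.0
```

```bash
python3 - <<'E'
from h import *
import bench
print([n for n in dir(bench) if not n.startswith('__')], getattr(bench,'grasp_offset',None))
s=read_state();print(s["t"],s["tool_pos"],s["joint_positions"])
for n,k in dict(knob=[.4919,.1763,.155],h1=[.4971,.0017,.125]).items(): print(n,to_tool(s,k)/.6)
E
```

```text
['PlanningError', 'camera_params', 'get_image', 'grasp_offset', 'read_state', 'sign_off'] 0.0187
1.1 [ 0.38959885 -0.31500932  0.25520194] [-9.41535250e-01 -1.90742822e-01 -1.46294892e-01  1.61537576e+00
 -7.20300979e-05  1.56312146e+00]
knob [ 0.62408013 -0.55686497  0.16703245]
h1 [ 0.45798313 -0.31776275  0.21701267]
```

play_rows(
  motion=[
    {"x": 0.06, "y": -0.0535, "z": 0, "twist": 0, "fingers": 1},
    {"x": 0.06, "y": -0.0535, "z": 0, "twist": 0, "fingers": 1},
    {"x": 0.06, "y": -0.0535, "z": 0, "twist": 0, "fingers": 1},
    {"x": 0.06, "y": -0.0535, "z": 0, "twist": 0, "fingers": 1},
    {"x": 0.06, "y": -0.0535, "z": 0, "twist": 0, "fingers": 1},
    {"x": 0.06, "y": -0.0535, "z": 0, "twist": 0, "fingers": 1},
    {"x": 0.06, "y": -0.0535, "z": 0, "twist": 0, "fingers": 1},
    {"x": 0.06, "y": -0.0535, "z": 0, "twist": 0, "fingers": 1},
    {"x": 0.06, "y": -0.0535, "z": 0, "twist": 0, "fingers": 1},
    {"x": 0, "y": 0, "z": 0, "twist": 0, "fingers": 1},
  ],
)

```text
t: 2.1
tool_pos: [0.4806, 0.1128, 0.2547]
eef_rot: [0.95, 0.312, -0.0, -0.001]
contact_force: [0.4, -2.1, 0.5]
opening: 0.0853
grip_force: 0.0
```

```bash
python3 - <<'E'
from h import *
s=read_state();cv2.imwrite("pics/w1.png",get_image("wrist")[:,:,::-1])
print(s["t"],s["tool_pos"],s["joint_positions"])
p,C=wrist(s)
for k in [.4919,.1763,.155],[.4971,.0017,.125]: print(to_tool(s,k)/.6,proj(p,C,k))
E
```

```text
2.1 [0.48055806 0.11282063 0.25473915] [-3.58730146e-02 -2.13045856e-01 -1.66691566e-01  1.61788993e+00
  1.26415698e-03  2.47076849e+00]
[ 0.07793799 -0.07372551  0.16635509] (np.float64(249.79218366131212), np.float64(170.88793228516556))
[-0.08769787  0.16577161  0.21597368] (np.float64(438.971748741191), np.float64(287.5548067721441))
```

View pics/w1.png

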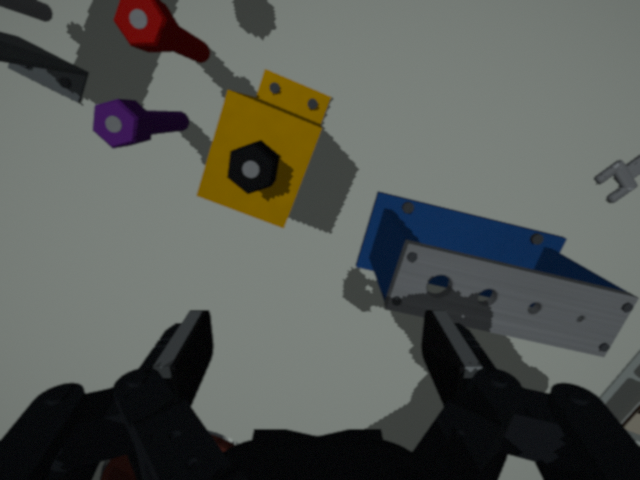

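The wrist view shows the knob at (251,169), with the predicted (250,171) agreeing, and the gauge holes near (439,286), (487,296), (535,308) and (580,318). I'll enlarge both.

```bash
python3 - <<'E'
import cv2,numpy as np
a=cv2.imread("pics/w1.png");o=np.zeros((600,800,3),np.uint8)
k=cv2.convertScaleAbs(a[135:200,215:295],alpha=1.6,beta=20)
o[:260,:320]=cv2.resize(k,(320,260),interpolation=cv2.INTER_CUBIC)
o[280:600]=cv2.resize(a[260:340,400:600],(800,320),interpolation=cv2.INTER_CUBIC)
cv2.imwrite("pics/c3.png",o)
E
```

```text
(no output)
```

View pics/c3.png

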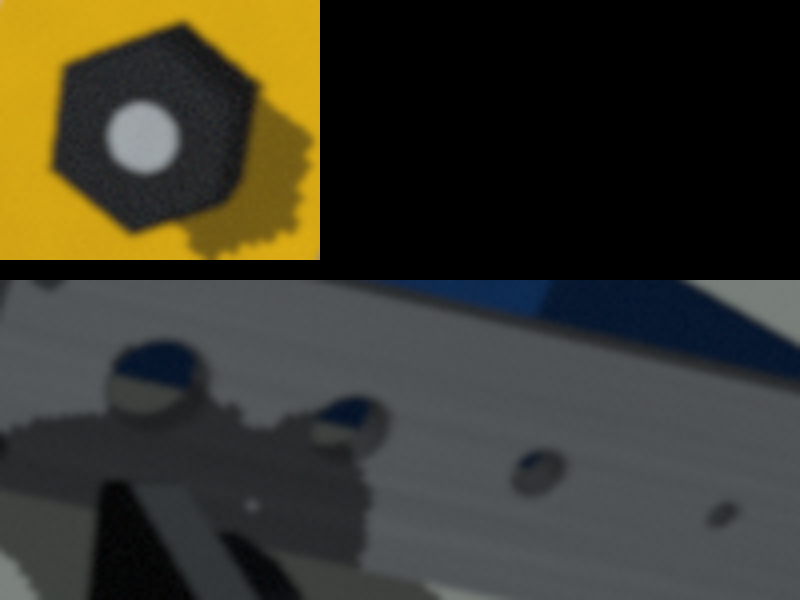

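```bash
python3 - <<'E'
from h import *
s=read_state();p,C=wrist(s)
f=lambda u,v:(215+(u+.5)/4-.5,135+(v+.5)/4-.5)
k=ray(p,C,f(143,137),.155);print("knob",k)
for v in[(65,65),(52,168),(133,233)]:
    d=ray(p,C,f(*v),.155)-k;print(np.linalg.norm(d),np.degrees(np.arctan2(d[1],d[0]))%60)
g=lambda u,v:(400+(u+.5)/4-.5,260+(v-280+.5)/4-.5)
H=[ray(p,C,g(*q),.125) for q in[(158,386),(349,431),(540,472),(724,515)]]
print(np.round(H,4),[np.linalg.norm(a-b) for a,b in zip(H,H[1:])])
Q=Ro.from_quat(s["eef_rot"]).as_matrix();print("x ang",np.degrees(np.arctan2(Q[1,0],Q[0,0])),Q[:,2],s["contact_force"])
E
```

```text
knob [0.4931454  0.17423895 0.155     ]
0.01652281729211339 22.19494960364071
0.01607638669441816 24.591547874609518
0.016100278190135542 26.97571833881065
[[ 4.978e-01 -1.000e-04  1.250e-01]
 [ 5.135e-01 -3.880e-02  1.250e-01]
 [ 5.302e-01 -7.780e-02  1.250e-01]
 [ 5.460e-01 -1.167e-01  1.250e-01]] [np.float64(0.041824714753419895), np.float64(0.04235328838444714), np.float64(0.04200048628179334)]
x ang 36.31240951516881 [-1.11157995e-03  1.34108920e-04 -9.99999373e-01] [-0.77262953 -0.30988914 -0.44609485]
```

play_rows(
  motion=[
    {"x": 0, "y": 0, "z": 0, "twist": 0.065, "fingers": 0.8},
    {"x": 0, "y": 0, "z": 0, "twist": 0.065, "fingers": 0.8},
    {"x": 0.031, "y": -0.043, "z": 0, "twist": 0, "fingers": 0.8},
    {"x": 0.031, "y": -0.043, "z": 0, "twist": 0, "fingers": 0.8},
    {"x": 0, "y": 0, "z": 0.05, "twist": 0, "fingers": 0.8},
    {"x": 0, "y": 0, "z": 0.05, "twist": 0, "fingers": 0.8},
    {"x": 0, "y": 0, "z": 0, "twist": 0, "fingers": 0.8},
    {"x": 0, "y": 0, "z": 0, "twist": 0, "fingers": 0.8},
  ],
)

```text
t: 2.95
tool_pos: [0.4932, 0.1693, 0.1956]
eef_rot: [0.978, 0.21, -0.0, 0.0]
contact_force: [-0.3, 0.7, 1.2]
opening: 0.0682
grip_force: 0.0
```

```bash
python3 - <<'E'
from h import *
s=read_state();cv2.imwrite("pics/w2.png",get_image("wrist")[:,:,::-1])
print(s["t"],s["tool_pos"],s["joint_positions"])
Q=Ro.from_quat(s["eef_rot"]).as_matrix();print("x ang",np.degrees(np.arctan2(Q[1,0],Q[0,0])),Q[:,2])
p,C=wrist(s)
for k in [.4927,.1752,.155],: print(to_tool(s,k)*1e3,proj(p,C,k))
E
```

```text
2.95 [0.49319331 0.16928685 0.19557424] [ 7.95877335e-02 -1.39361752e-01 -2.08353279e-01  1.50271474e+00
 -1.96941351e-04  2.79784002e+00]
x ang 24.255624759500922 [-8.91406455e-04 -2.68661927e-04 -9.99999567e-01]
[ 2.01686462 -5.58888708 40.57307155] (np.float64(306.99440379170414), np.float64(270.01171308261826))
```

View pics/w2.png

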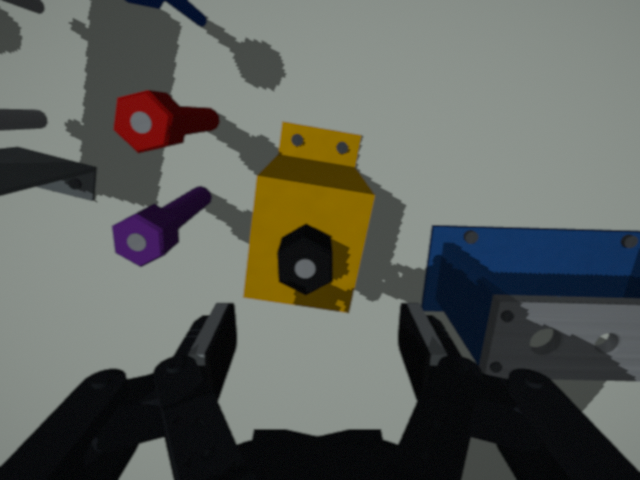

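The knob's disc is at (305,268) with its flats parallel to the pads, and the tool is about 6 mm short in y. I'll correct that and descend.

play_rows(
  motion=[
    {"x": 0.0042, "y": -0.01, "z": 0, "twist": 0, "fingers": 0.8},
    {"x": 0, "y": 0, "z": 0.03, "twist": 0, "fingers": 0.8},
    {"x": 0, "y": 0, "z": 0.03, "twist": 0, "fingers": 0.8},
    {"x": 0, "y": 0, "z": 0.03, "twist": 0, "fingers": 0.8},
    {"x": 0, "y": 0, "z": 0.015, "twist": 0, "fingers": 0.8},
    {"x": 0, "y": 0, "z": 0, "twist": 0, "fingers": 0.8},
    {"x": 0, "y": 0, "z": 0, "twist": 0, "fingers": 0.8},
  ],
)

```text
t: 3.7
tool_pos: [0.4938, 0.1768, 0.1334]
eef_rot: [0.978, 0.211, 0.001, 0.0]
contact_force: [-0.1, -0.8, 0.8]
opening: 0.0683
grip_force: 0.0
```

play_rows(
  motion=[
    {"x": -0.002, "y": 0.0015, "z": 0.009, "twist": 0, "fingers": 0.8},
    {"x": 0, "y": 0, "z": 0, "twist": 0, "fingers": 0.2},
    {"x": 0, "y": 0, "z": 0, "twist": 0, "fingers": 0.2},
    {"x": 0, "y": 0, "z": 0, "twist": 0, "fingers": 0.2},
    {"x": 0, "y": 0, "z": 0, "twist": 0, "fingers": 0.2},
    {"x": 0, "y": 0, "z": 0, "twist": 0, "fingers": 0.2},
    {"x": 0, "y": 0, "z": 0, "twist": 0, "fingers": 0.2},
  ],
  force=50,
)

```text
t: 4.4
tool_pos: [0.4928, 0.1754, 0.1273]
eef_rot: [0.978, 0.211, 0.0, 0.0]
contact_force: [0.1, -0.4, 5.2]
opening: 0.0293
grip_force: 49.8
```

play_rows(
  motion=[
    {"x": 0, "y": 0, "z": -0.01, "twist": 0, "fingers": 0.2},
    {"x": 0, "y": 0, "z": -0.03, "twist": 0, "fingers": 0.2},
    {"x": 0, "y": 0, "z": -0.04, "twist": 0, "fingers": 0.2},
    {"x": 0, "y": 0, "z": -0.04, "twist": 0, "fingers": 0.2},
    {"x": 0, "y": 0, "z": -0.04, "twist": 0, "fingers": 0.2},
    {"x": 0, "y": 0, "z": -0.04, "twist": 0, "fingers": 0.2},
    {"x": 0, "y": 0, "z": -0.03, "twist": 0, "fingers": 0.2},
    {"x": 0, "y": 0, "z": 0, "twist": 0, "fingers": 0.2},
    {"x": 0, "y": 0, "z": 0, "twist": 0, "fingers": 0.2},
  ],
)

```text
t: 5.3
tool_pos: [0.4925, 0.1754, 0.2643]
eef_rot: [0.978, 0.211, -0.0, 0.0]
contact_force: [0.1, -0.3, -2.3]
opening: 0.0292
grip_force: 49.4
```

```bash
python3 - <<'E'
from h import *
s=read_state();print(s["t"],s["tool_pos"],s["contact_force"],s["opening"],s["joint_positions"][5])
cv2.imwrite("pics/w3.png",get_image("wrist")[:,:,::-1])
# hole1 = grasp point + mean knob->hole vector
print(to_tool(s,[.4928+.0050,.1754-.1745,.125])/.6)
a=cv2.imread("pics/w3.png");i=get_image("scene")[:,:,::-1]
o=np.zeros((480,800,3),np.uint8);o[:360,:480]=cv2.resize(a,(480,360));o[:360,490:790]=cv2.resize(i[140:320,330:480],(300,360),interpolation=cv2.INTER_CUBIC)
cv2.imwrite("pics/c4.png",o)
E
```

```text
5.3 [0.49252994 0.17538691 0.26426117] [ 0.09664119 -0.28273443 -2.2683498 ] 0.029169856390942175 2.808691184726729
[-0.11170059  0.26861696  0.23213726]
```

View pics/c4.png

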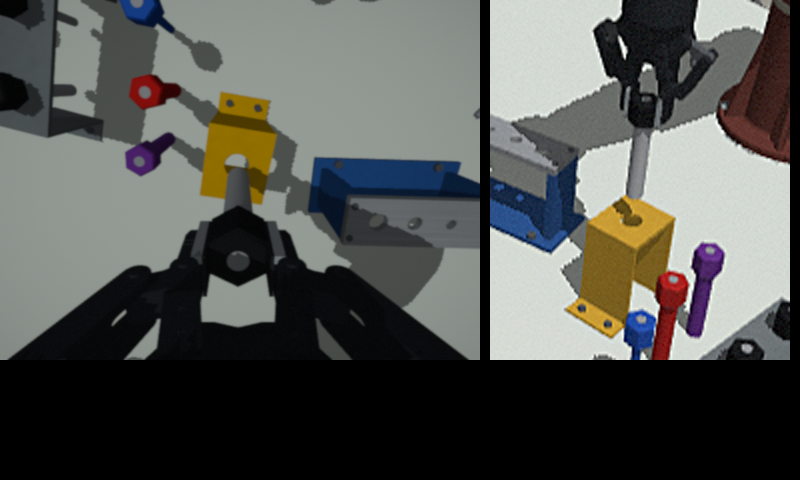

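The axle is held straight and clear of the stand. The wrist camera has its disc near (317,348), so it is centred between the pads. Next I move over hole 1.

play_rows(
  motion=[
    {"x": -0.01, "y": 0.025, "z": 0, "twist": 0, "fingers": 0.2},
    {"x": -0.02, "y": 0.05, "z": 0, "twist": 0, "fingers": 0.2},
    {"x": -0.022, "y": 0.052, "z": 0, "twist": 0, "fingers": 0.2},
    {"x": -0.022, "y": 0.052, "z": 0, "twist": 0, "fingers": 0.2},
    {"x": -0.02, "y": 0.05, "z": 0, "twist": 0, "fingers": 0.2},
    {"x": -0.018, "y": 0.04, "z": 0, "twist": 0, "fingers": 0.2},
    {"x": 0, "y": 0, "z": 0, "twist": 0, "fingers": 0.2},
    {"x": 0, "y": 0, "z": 0, "twist": 0, "fingers": 0.2},
    {"x": 0, "y": 0, "z": 0, "twist": 0, "fingers": 0.2},
  ],
)

```text
t: 6.3
tool_pos: [0.4975, 0.0014, 0.2643]
eef_rot: [0.977, 0.211, -0.0, -0.0]
contact_force: [-0.2, -0.9, -0.6]
opening: 0.029
grip_force: 49.7
```

```bash
python3 - <<'E'
from h import *
s=read_state();a=get_image("wrist")[:,:,::-1];cv2.imwrite("pics/w4.png",a)
print(s["t"],s["tool_pos"],s["contact_force"],s["joint_positions"])
t=get_image("scene")[:,:,::-1]
o=np.zeros((600,800,3),np.uint8)
o[:,:500]=cv2.resize(a[160:460,195:445],(500,600),interpolation=cv2.INTER_CUBIC)
o[:,500:]=cv2.resize(t[80:280,290:390],(300,600),interpolation=cv2.INTER_CUBIC)
cv2.imwrite("pics/c5.png",o)
p,C=wrist(s)
for n,k in dict(h1=[.4978,.0009,.125],h2=[.5137,-.0380,.125],h3=[.530,-.077,.125]).items():print(n,to_tool(s,k)*1e3,proj(p,C,k))
E
```

```text
6.3 [0.49753462 0.00141409 0.26431494] [-0.24328788 -0.91426565 -0.59247915] [-2.60789056e-01 -1.96753230e-01 -1.34942190e-01  1.63351048e+00
  1.71758725e-04  2.45563702e+00]
h1 [1.11908521e-01 6.75989182e-01 1.39314458e+02] (np.float64(318.03109821026425), np.float64(222.40382772196887))
h2 [ -1.44885491  42.67102692 139.28577415] (np.float64(370.62423177693915), np.float64(224.2314946420116))
h3 [ -2.68647767  84.92215052 139.25671944] (np.float64(423.4053442965473), np.float64(225.6658370973629))
```

View pics/c5.png

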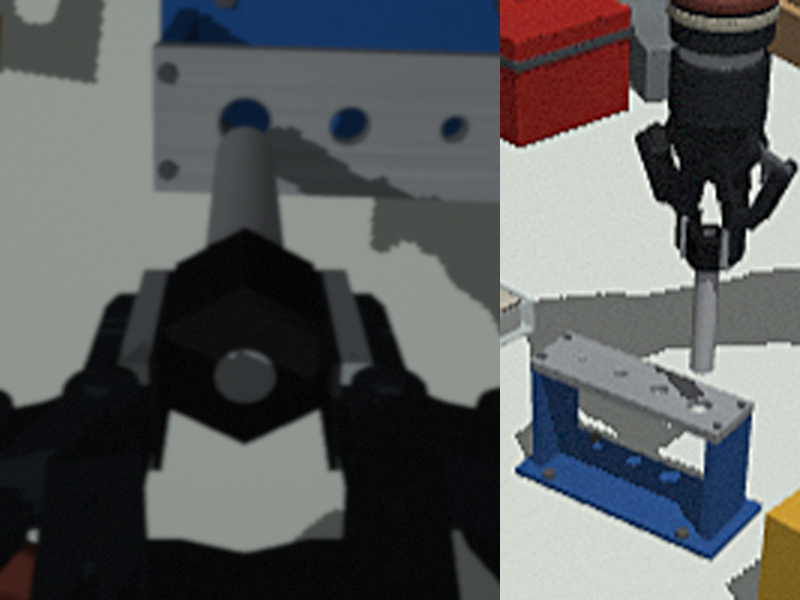

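```bash
python3 - <<'E'
from h import *
s=read_state();p,C=wrist(s);a=cv2.imread("pics/w4.png")
f=lambda u,v:(195+(u+.5)/2-.5,160+(v+.5)/2-.5)
print("disc",to_tool(s,ray(p,C,f(245,377),.2922))*1e3)
for n,q in dict(h2=(350,125),h3=(454.5,128)).items(): print(n,to_tool(s,ray(p,C,f(*q),.125))*1e3)
g=cv2.cvtColor(a,cv2.COLOR_BGR2GRAY).astype(int)
for r in(228,240,255): print(r,g[r,296:342])
print(g[200:236,317])
for r in (222,): print(g[r,355:386], g[212:234,370])
E
```

```text
disc [  0.61084198  -0.10918949 -27.5762302 ]
h2 [1.03427377e-01 4.19476143e+01 1.39611378e+02]
h3 [ -1.19045094  83.7559926  139.59926362]
228 [102 102 102 102 102 101 101  98  93  84  76  73  75  77  78  77  75  75
  74  73  72  69  68  66  64  61  60  59  57  55  54  51  50  50  51  51
  52  51  52  52  51  52  51  51  53  52]
240 [103 103 103 102 102  99  92  82  78  77  78  78  78  77  78  75  74  73
  72  71  69  68  67  66  65  63  61  57  56  55  54  51  50  49  48  49
  49  52  51  52  51  52  51  50  51  52]
255 [109 109 108 107 100  87  80  78  77  78  77  76  77  76  75  74  74  71
  70  69  68  68  66  65  63  61  61  59  56  54  53  51  50  51  49  49
  55  70  88 100 104 104 103 103 103 103]
[103 102 101  99 101 102 101  95  79  53  34  25  25  22  24  24  23  23
  25  23  25  29  38  52  66  69  70  70  69  69  70  69  69  69  69  69]
[104 104 102  96  83  66  53  44  37  28  23  24  23  23  23  25  23  24
  23  23  24  29  39  52  69  83  95 100 101 102 102] [91 69 44 28 24 22 25 25 23 24 25 25 23 23 23 26 33 47 54 62 77 94]
```

The picture shows the axle hanging plumb with its shaft over hole 1. Both are within about 0.5 mm of each other in the tool frame, at crop x≈245. I'll descend with care.

play_rows(
  motion=[
    {"x": 0.0005, "y": 0.0003, "z": 0.015, "twist": 0, "fingers": 0.2},
    {"x": 0, "y": 0, "z": 0.02, "twist": 0, "fingers": 0.2},
    {"x": 0, "y": 0, "z": 0.014, "twist": 0, "fingers": 0.2},
    {"x": 0, "y": 0, "z": 0, "twist": 0, "fingers": 0.2},
    {"x": 0, "y": 0, "z": 0, "twist": 0, "fingers": 0.2},
  ],
)

```text
t: 6.9
tool_pos: [0.4979, 0.0007, 0.2351]
eef_rot: [0.978, 0.211, -0.0, -0.0]
contact_force: [-0.1, 0.3, -1.3]
opening: 0.0292
grip_force: 49.7
```

```bash
python3 - <<'E'
from h import *
s=read_state();print(s["tool_pos"],s["contact_force"],s["torque"]);print(to_tool(s,[.49753462,.00141409,.264])*1e3)
p,C=wrist(s);a=get_image("wrist")[:,:,::-1];cv2.imwrite("pics/w5.png",a);g=cv2.cvtColor(a,cv2.COLOR_BGR2GRAY).astype(int)
for n,(x,y) in dict(h1=(.001,.0001),h2=(-.0003,.0421)).items(): print(n)
print(g[195:250,317]);print(g[225,290:345])
E
```

```text
[0.49788945 0.0007032  0.23511891] [-0.10314862  0.25425574 -1.26993884] [0.01876432 0.00513553 0.01983964]
[ -0.04587715  -0.80415409 -28.88078927]
h1
h2
[103 104 103 103 104 105 105 104 105 105 104 104 105 106 106 106 103 102
 102 103 104 103  98  79  53  31  27  38  54  67  72  71  72  72  71  71
  72  71  71  71  70  71  70  70  70  70  70  70  69  71  71  70  71  70
  70]
[102 102 101 101 102 102 101 101 102 101 101  98  89  74  55  39  30  31
  38  51  63  69  71  72  74  73  73  72  69  66  64  62  57  53  48  40
  35  41  55  73  89  97 100 100 102 102 102 101 102 102 102 101 102 102
 102]
```

play_rows(
  motion=[
    {"x": 0.0005, "y": -0.001, "z": 0, "twist": 0, "fingers": 0.2},
    {"x": 0, "y": 0, "z": 0.005, "twist": 0, "fingers": 0.2},
    {"x": 0, "y": 0, "z": 0.003, "twist": 0, "fingers": 0.2},
    {"x": 0, "y": 0, "z": 0, "twist": 0, "fingers": 0.2},
    {"x": 0, "y": 0, "z": 0, "twist": 0, "fingers": 0.2},
  ],
)

```text
t: 7.45
tool_pos: [0.4981, 0.0013, 0.2306]
eef_rot: [0.978, 0.211, -0.0, 0.0]
contact_force: [-0.4, 0.2, -0.9]
opening: 0.0294
grip_force: 49.7
```

```bash
python3 - <<'E'
from h import *
s=read_state();print(s["tool_pos"],s["contact_force"],s["torque"]);print(to_tool(s,[.49753462,.00141409,.264])*1e3)
a=get_image("wrist")[:,:,::-1];cv2.imwrite("pics/w6.png",a);g=cv2.cvtColor(a,cv2.COLOR_BGR2GRAY).astype(int)
print(g[210:235,317])
for r in(224,226,229):print(r,g[r,296:340])
E
```

```text
[0.49813049 0.00125487 0.23060341] [-0.44022843  0.24072405 -0.85798017] [-0.00168727 -0.01101153 -0.02673942]
[ -0.48182748  -0.39012983 -33.39653087]
[106 107 106 104 102 102 103 104 105 101  88  66  49  56  67  71  72  72
  71  71  71  72  71  72  72]
224 [105 104 105 105 105 104 105 105 100  94  84  71  56  49  50  54  59  61
  66  68  68  67  65  62  58  53  50  49  50  60  74  88  98 103 105 105
 105 106 106 105 106 106 106 105]
226 [102 103 102 101 101 101 101  95  83  65  51  47  54  65  73  76  77  76
  75  74  73  72  70  68  66  64  62  59  55  50  50  58  73  87  97 102
 104 104 105 106 106 104 105 105]
229 [102 103 103 103 102  97  84  67  54  57  67  75  78  80  79  78  77  77
  76  75  73  71  68  68  66  63  61  59  58  56  55  51  46  46  54  65
  79  89  95  99 100 101 102 101]
```

play_rows(
  motion=[
    {"x": 0, "y": 0, "z": 0.003, "twist": 0, "fingers": 0.2},
    {"x": 0, "y": 0, "z": 0.003, "twist": 0, "fingers": 0.2},
    {"x": 0, "y": 0, "z": 0.002, "twist": 0, "fingers": 0.2},
    {"x": 0, "y": 0, "z": 0.002, "twist": 0, "fingers": 0.2},
    {"x": 0, "y": 0, "z": 0, "twist": 0, "fingers": 0.2},
  ],
)

```text
t: 8.0
tool_pos: [0.4981, 0.0013, 0.2244]
eef_rot: [0.978, 0.211, -0.0, -0.0]
contact_force: [-0.5, 0.1, -0.9]
opening: 0.0294
grip_force: 49.7
```

play_rows(
  motion=[
    {"x": 0, "y": 0, "z": 0.01, "twist": 0, "fingers": 0.2},
    {"x": 0, "y": 0, "z": 0.015, "twist": 0, "fingers": 0.2},
    {"x": 0, "y": 0, "z": 0.015, "twist": 0, "fingers": 0.2},
    {"x": 0, "y": 0, "z": 0.015, "twist": 0, "fingers": 0.2},
    {"x": 0, "y": 0, "z": 0.01, "twist": 0, "fingers": 0.2},
    {"x": 0, "y": 0, "z": 0, "twist": 0, "fingers": 0.2},
  ],
)

```text
t: 8.6
tool_pos: [0.4978, 0.0014, 0.1845]
eef_rot: [0.978, 0.211, -0.001, -0.0]
contact_force: [-1.3, 0.0, -0.8]
opening: 0.0293
grip_force: 49.7
```

play_rows(
  motion=[
    {"x": 0, "y": 0, "z": 0.015, "twist": 0, "fingers": 0.2},
    {"x": 0, "y": 0, "z": 0.02, "twist": 0, "fingers": 0.2},
    {"x": 0, "y": 0, "z": 0.02, "twist": 0, "fingers": 0.2},
    {"x": 0, "y": 0, "z": 0.015, "twist": 0, "fingers": 0.2},
    {"x": 0, "y": 0, "z": 0.01, "twist": 0, "fingers": 0.2},
    {"x": 0, "y": 0, "z": 0.007, "twist": 0, "fingers": 0.2},
    {"x": 0, "y": 0, "z": 0, "twist": 0, "fingers": 0.2},
    {"x": 0, "y": 0, "z": 0, "twist": 0, "fingers": 0.2},
  ],
)

```text
t: 9.4
tool_pos: [0.498, 0.0013, 0.1334]
eef_rot: [0.978, 0.211, -0.0, -0.0]
contact_force: [-3.1, 0.6, -2.5]
opening: 0.0292
grip_force: 49.6
```

play_rows(
  motion=[
    {"x": -0.0005, "y": 0, "z": 0.004, "twist": 0, "fingers": 0.2},
    {"x": 0, "y": 0, "z": 0.002, "twist": 0, "fingers": 0.2},
    {"x": 0, "y": 0, "z": 0.001, "twist": 0, "fingers": 0.2},
    {"x": 0, "y": 0, "z": 0, "twist": 0, "fingers": 0.2},
  ],
)

```text
t: 9.8
tool_pos: [0.4979, 0.0012, 0.1293]
eef_rot: [0.978, 0.211, 0.0, 0.0]
contact_force: [-3.4, -0.6, -0.2]
opening: 0.0288
grip_force: 49.9
```

Hole 1 passed, with only 2 mm left to seat. Now I raise it and move to hole 2.

play_rows(
  motion=[
    {"x": 0, "y": 0, "z": -0.015, "twist": 0, "fingers": 0.2},
    {"x": 0, "y": 0, "z": -0.03, "twist": 0, "fingers": 0.2},
    {"x": 0, "y": 0, "z": -0.03, "twist": 0, "fingers": 0.2},
    {"x": 0, "y": 0, "z": -0.03, "twist": 0, "fingers": 0.2},
    {"x": 0, "y": 0, "z": -0.03, "twist": 0, "fingers": 0.2},
    {"x": 0, "y": 0, "z": -0.03, "twist": 0, "fingers": 0.2},
    {"x": 0, "y": 0, "z": -0.023, "twist": 0, "fingers": 0.2},
    {"x": 0, "y": 0, "z": 0, "twist": 0, "fingers": 0.2},
    {"x": 0, "y": 0, "z": 0, "twist": 0, "fingers": 0.2},
  ],
)

```text
t: 10.7
tool_pos: [0.4982, 0.001, 0.2421]
eef_rot: [0.978, 0.211, 0.0, 0.0]
contact_force: [-0.4, -0.4, -1.7]
opening: 0.029
grip_force: 49.8
```

play_rows(
  motion=[
    {"x": -0.0005, "y": 0.015, "z": 0, "twist": 0, "fingers": 0.2},
    {"x": -0.0005, "y": 0.02, "z": 0, "twist": 0, "fingers": 0.2},
    {"x": -0.0005, "y": 0.02, "z": 0, "twist": 0, "fingers": 0.2},
    {"x": -0.0005, "y": 0.015, "z": 0, "twist": 0, "fingers": 0.2},
    {"x": 0, "y": 0, "z": 0, "twist": 0, "fingers": 0.2},
    {"x": 0, "y": 0, "z": 0, "twist": 0, "fingers": 0.2},
  ],
)

```text
t: 11.3
tool_pos: [0.5141, -0.0379, 0.2419]
eef_rot: [0.978, 0.21, -0.0, -0.0]
contact_force: [-0.1, 0.5, -1.8]
opening: 0.0295
grip_force: 49.7
```

```bash
python3 - <<'E'
from h import *
s=read_state();print(s["tool_pos"],s["contact_force"]);print("to h2 mm",to_tool(s,[.4980+.0161,.0013-.0388,.264])*1e3)
a=get_image("wrist")[:,:,::-1];cv2.imwrite("pics/w7.png",a);g=cv2.cvtColor(a,cv2.COLOR_BGR2GRAY).astype(int)
print(g[205:245,317])
for r in(226,232,238,250):print(r,g[r,294:345])
E
```

```text
[ 0.51406805 -0.03792879  0.24190497] [-0.07395278  0.46534165 -1.82964194]
to h2 mm [  0.19840262  -0.38576309 -22.09495115]
[101 101 102 101 100 100  99 101 101 101 101 103 102  96  81  62  52  55
  61  68  70  70  71  70  71  70  70  69  70  70  70  69  70  69  70  69
  69  69  68  70]
226 [105 104 104 103 103 103 104 103 103 103  98  87  69  55  55  64  72  75
  75  74  74  73  71  70  70  66  66  63  59  58  56  54  50  49  49  50
  51  52  54  56  61  69  79  87  93  98  99  99  99 100 100]
232 [103 103 103 103 105 105 104 103 102  98  90  83  79  78  78  78  78  76
  75  75  74  73  71  69  68  67  64  62  60  58  57  55  53  52  51  52
  51  53  51  53  52  52  52  52  52  57  63  71  80  89  95]
238 [102 103 102 101 101 102 102 101  93  84  79  80  79  78  79  79  76  77
  75  75  73  73  70  69  68  66  64  62  60  58  56  55  55  53  50  50
  50  50  51  50  50  51  51  50  50  51  50  50  51  50  51]
250 [103 104 102 103 102 102  99  90  82  78  79  78  78  78  77  76  76  74
  73  72  72  70  70  69  68  65  64  62  61  58  57  54  53  53  51  50
  49  48  48  50  48  50  51  50  50  50  50  49  51  50  51]
```

play_rows(
  motion=[
    {"x": 0.0003, "y": -0.0006, "z": 0.008, "twist": 0, "fingers": 0.2},
    {"x": 0, "y": 0, "z": 0.008, "twist": 0, "fingers": 0.2},
    {"x": 0, "y": 0, "z": 0.004, "twist": 0, "fingers": 0.2},
    {"x": 0, "y": 0, "z": 0, "twist": 0, "fingers": 0.2},
    {"x": 0, "y": 0, "z": 0, "twist": 0, "fingers": 0.2},
  ],
)

```text
t: 11.85
tool_pos: [0.514, -0.0371, 0.23]
eef_rot: [0.978, 0.211, -0.0, 0.0]
contact_force: [-0.3, -0.3, -0.2]
opening: 0.0291
grip_force: 49.7
```

play_rows(
  motion=[
    {"x": 0, "y": 0, "z": 0.001, "twist": 0, "fingers": 0.2},
    {"x": 0, "y": 0, "z": 0.001, "twist": 0, "fingers": 0.2},
    {"x": 0, "y": 0, "z": 0, "twist": 0, "fingers": 0.2},
  ],
)

```text
t: 12.15
tool_pos: [0.5142, -0.0372, 0.2289]
eef_rot: [0.978, 0.211, 0.0, 0.0]
contact_force: [0.3, 0.2, -0.6]
opening: 0.029
grip_force: 49.7
```

play_rows(
  motion=[
    {"x": 0, "y": 0.0004, "z": 0.001, "twist": 0, "fingers": 0.2},
    {"x": 0, "y": 0, "z": 0.001, "twist": 0, "fingers": 0.2},
    {"x": 0, "y": 0, "z": 0, "twist": 0, "fingers": 0.2},
  ],
)

```text
t: 12.45
tool_pos: [0.5142, -0.0375, 0.2276]
eef_rot: [0.978, 0.211, -0.0, 0.0]
contact_force: [-0.2, -0.3, -1.4]
opening: 0.029
grip_force: 49.7
```

play_rows(
  motion=[
    {"x": 0, "y": 0, "z": 0.0007, "twist": 0, "fingers": 0.2},
    {"x": 0, "y": 0, "z": 0, "twist": 0, "fingers": 0.2},
  ],
)

```text
t: 12.65
tool_pos: [0.5143, -0.0375, 0.2273]
eef_rot: [0.978, 0.211, 0.0, 0.0]
contact_force: [-0.0, 0.4, -0.9]
opening: 0.029
grip_force: 49.8
```

play_rows(
  motion=[
    {"x": 0, "y": 0, "z": 0.0007, "twist": 0, "fingers": 0.2},
    {"x": 0, "y": 0, "z": 0, "twist": 0, "fingers": 0.2},
  ],
)

```text
t: 12.85
tool_pos: [0.5143, -0.0375, 0.2273]
eef_rot: [0.978, 0.211, 0.0, 0.0]
contact_force: [-0.6, 0.2, 3.6]
opening: 0.0291
grip_force: 50.3
```

play_rows(
  motion=[
    {"x": 0, "y": 0, "z": 0.0006, "twist": 0, "fingers": 0.2},
    {"x": 0, "y": 0, "z": 0, "twist": 0, "fingers": 0.2},
    {"x": 0, "y": 0, "z": 0, "twist": 0, "fingers": 0.2},
  ],
)

```text
t: 13.15
tool_pos: [0.5144, -0.0374, 0.2272]
eef_rot: [0.978, 0.211, 0.0, 0.0]
contact_force: [-0.9, 0.6, 6.2]
opening: 0.0293
grip_force: 50.8
```

Hole 2 refuses the axle at 6 N while it is centred. The shaft's apparent width of 20.1 mm also agrees with that. Now back to hole 1.

play_rows(
  motion=[
    {"x": 0, "y": 0, "z": -0.01, "twist": 0, "fingers": 0.2},
    {"x": 0, "y": 0, "z": -0.012, "twist": 0, "fingers": 0.2},
    {"x": 0.0005, "y": -0.015, "z": 0, "twist": 0, "fingers": 0.2},
    {"x": 0.0005, "y": -0.02, "z": 0, "twist": 0, "fingers": 0.2},
    {"x": 0.0005, "y": -0.02, "z": 0, "twist": 0, "fingers": 0.2},
    {"x": 0.0005, "y": -0.015, "z": 0, "twist": 0, "fingers": 0.2},
    {"x": 0, "y": 0, "z": 0, "twist": 0, "fingers": 0.2},
    {"x": 0, "y": 0, "z": 0, "twist": 0, "fingers": 0.2},
    {"x": 0, "y": 0, "z": 0, "twist": 0, "fingers": 0.2},
  ],
)

```text
t: 14.05
tool_pos: [0.4981, 0.0011, 0.2396]
eef_rot: [0.978, 0.211, -0.0, 0.0]
contact_force: [-0.4, 0.1, -2.2]
opening: 0.0293
grip_force: 49.8
```

```bash
python3 - <<'E'
from h import *
s=read_state();print(s["tool_pos"],s["contact_force"]);print("to h1 (units)",to_tool(s,[.4980,.0012,.264])/.6)
E
```

```text
[0.49807434 0.00113549 0.23959005] [-0.39588383  0.13585602 -2.22473379]
to h1 (units) [-7.22896252e-05 -1.40048357e-04 -4.06832713e-02]
```

play_rows(
  motion=[
    {"x": 0, "y": 0, "z": 0.008, "twist": 0, "fingers": 0.2},
    {"x": 0, "y": 0, "z": 0.006, "twist": 0, "fingers": 0.2},
    {"x": 0, "y": 0, "z": 0.003, "twist": 0, "fingers": 0.2},
    {"x": 0, "y": 0, "z": 0.003, "twist": 0, "fingers": 0.2},
    {"x": 0, "y": 0, "z": 0.003, "twist": 0, "fingers": 0.2},
    {"x": 0, "y": 0, "z": 0.002, "twist": 0, "fingers": 0.2},
    {"x": 0, "y": 0, "z": 0.002, "twist": 0, "fingers": 0.2},
    {"x": 0, "y": 0, "z": 0, "twist": 0, "fingers": 0.2},
  ],
)

```text
t: 14.85
tool_pos: [0.4979, 0.0013, 0.2233]
eef_rot: [0.978, 0.211, -0.0, 0.0]
contact_force: [0.2, 0.8, -2.0]
opening: 0.0291
grip_force: 49.8
```

In the hole (foot about 4 mm below the plate top, no force). I continue down.

play_rows(
  motion=[
    {"x": 0, "y": 0, "z": 0.015, "twist": 0, "fingers": 0.2},
    {"x": 0, "y": 0, "z": 0.02, "twist": 0, "fingers": 0.2},
    {"x": 0, "y": 0, "z": 0.02, "twist": 0, "fingers": 0.2},
    {"x": 0, "y": 0, "z": 0.02, "twist": 0, "fingers": 0.2},
    {"x": 0, "y": 0, "z": 0.015, "twist": 0, "fingers": 0.2},
    {"x": 0, "y": 0, "z": 0, "twist": 0, "fingers": 0.2},
  ],
)

```text
t: 15.45
tool_pos: [0.4972, 0.0015, 0.1676]
eef_rot: [0.978, 0.211, -0.001, -0.0]
contact_force: [0.7, -0.1, -0.4]
opening: 0.0291
grip_force: 49.7
```

play_rows(
  motion=[
    {"x": 0, "y": 0, "z": 0.015, "twist": 0, "fingers": 0.2},
    {"x": 0, "y": 0, "z": 0.015, "twist": 0, "fingers": 0.2},
    {"x": -0.0003, "y": 0, "z": 0.015, "twist": 0, "fingers": 0.2},
    {"x": 0, "y": 0, "z": 0.01, "twist": 0, "fingers": 0.2},
    {"x": 0, "y": 0, "z": 0.005, "twist": 0, "fingers": 0.2},
    {"x": 0, "y": 0, "z": 0, "twist": 0, "fingers": 0.2},
    {"x": 0, "y": 0, "z": 0, "twist": 0, "fingers": 0.2},
  ],
)

```text
t: 16.15
tool_pos: [0.4979, 0.0012, 0.1336]
eef_rot: [0.978, 0.211, -0.0, 0.0]
contact_force: [-0.6, -0.1, -1.5]
opening: 0.029
grip_force: 49.7
```

play_rows(
  motion=[
    {"x": 0, "y": 0, "z": 0.004, "twist": 0, "fingers": 0.2},
    {"x": 0, "y": 0, "z": 0.003, "twist": 0, "fingers": 0.2},
    {"x": 0, "y": 0, "z": 0.001, "twist": 0, "fingers": 0.2},
    {"x": 0, "y": 0, "z": 0.001, "twist": 0, "fingers": 0.2},
    {"x": 0, "y": 0, "z": 0, "twist": 0, "fingers": 0.2},
  ],
)

```text
t: 16.65
tool_pos: [0.4978, 0.0012, 0.128]
eef_rot: [0.978, 0.211, -0.0, 0.0]
contact_force: [-0.3, 0.4, -0.8]
opening: 0.0291
grip_force: 49.8
```

play_rows(
  motion=[
    {"x": 0, "y": 0, "z": 0.0008, "twist": 0, "fingers": 0.2},
    {"x": 0, "y": 0, "z": 0, "twist": 0, "fingers": 0.2},
    {"x": 0, "y": 0, "z": 0, "twist": 0, "fingers": 0.2},
  ],
)

```text
t: 16.95
tool_pos: [0.4979, 0.0012, 0.1276]
eef_rot: [0.978, 0.211, 0.0, 0.0]
contact_force: [-1.9, 0.2, -0.5]
opening: 0.0291
grip_force: 49.8
```

play_rows(
  motion=[
    {"x": 0, "y": 0, "z": 0.0006, "twist": 0, "fingers": 0.2},
    {"x": 0, "y": 0, "z": 0, "twist": 0, "fingers": 0.2},
    {"x": 0, "y": 0, "z": 0, "twist": 0, "fingers": 0.2},
  ],
)

```text
t: 17.25
tool_pos: [0.4979, 0.0012, 0.1274]
eef_rot: [0.978, 0.211, 0.0, 0.0]
contact_force: [-2.0, 0.4, 0.2]
opening: 0.0292
grip_force: 50.0
```

play_rows(
  motion=[
    {"x": 0, "y": 0, "z": 0.0006, "twist": 0, "fingers": 0.2},
    {"x": 0, "y": 0, "z": 0, "twist": 0, "fingers": 0.2},
    {"x": 0, "y": 0, "z": 0, "twist": 0, "fingers": 0.2},
  ],
)

```text
t: 17.55
tool_pos: [0.4979, 0.0012, 0.1273]
eef_rot: [0.978, 0.211, 0.0, 0.0]
contact_force: [-4.0, 0.6, 5.8]
opening: 0.0293
grip_force: 50.6
```

Seated. I release gently and go up.

play_rows(
  motion=[
    {"x": 0, "y": 0, "z": -0.0005, "twist": 0, "fingers": 0.36},
    {"x": 0, "y": 0, "z": 0, "twist": 0, "fingers": 0.4},
    {"x": 0, "y": 0, "z": 0, "twist": 0, "fingers": 0.5},
    {"x": 0, "y": 0, "z": 0, "twist": 0, "fingers": 0.7},
    {"x": 0, "y": 0, "z": 0, "twist": 0, "fingers": 0.8},
    {"x": 0, "y": 0, "z": 0, "twist": 0, "fingers": 0.8},
    {"x": 0, "y": 0, "z": 0, "twist": 0, "fingers": 0.8},
  ],
)

```text
t: 18.25
tool_pos: [0.4978, 0.0012, 0.1272]
eef_rot: [0.978, 0.211, -0.0, 0.0]
contact_force: [0.2, -1.3, 0.5]
opening: 0.0685
grip_force: 0.0
```

play_rows(
  motion=[
    {"x": 0, "y": 0, "z": -0.01, "twist": 0, "fingers": 0.8},
    {"x": 0, "y": 0, "z": -0.03, "twist": 0, "fingers": 0.8},
    {"x": 0, "y": 0, "z": -0.04, "twist": 0, "fingers": 0.8},
    {"x": 0, "y": 0, "z": -0.04, "twist": 0, "fingers": 0.8},
    {"x": 0, "y": 0, "z": -0.04, "twist": 0, "fingers": 0.8},
    {"x": 0, "y": 0, "z": 0, "twist": 0, "fingers": 0.8},
  ],
)

```text
t: 18.85
tool_pos: [0.4993, 0.0008, 0.2271]
eef_rot: [0.978, 0.211, 0.002, 0.001]
contact_force: [-0.1, 0.5, -0.1]
opening: 0.0684
grip_force: 0.0
```

```bash
python3 - <<'E'
from h import *
s=read_state();print(s["t"],s["tool_pos"],s["contact_force"],s["opening"])
a=get_image("wrist")[:,:,::-1];t=get_image("scene")[:,:,::-1]
o=np.zeros((600,800,3),np.uint8)
o[:300,:400]=cv2.resize(a,(400,300));o[:,410:790]=cv2.resize(t[150:320,290:398],(380,600),interpolation=cv2.INTER_CUBIC)
o[300:,:400]=cv2.resize(t,(400,300));cv2.imwrite("pics/c6.png",o)
E
```

```text
18.85 [0.4993244  0.00084234 0.22712706] [-0.05097139  0.50172823 -0.11732645] 0.06840967261808738
```

View pics/c6.png

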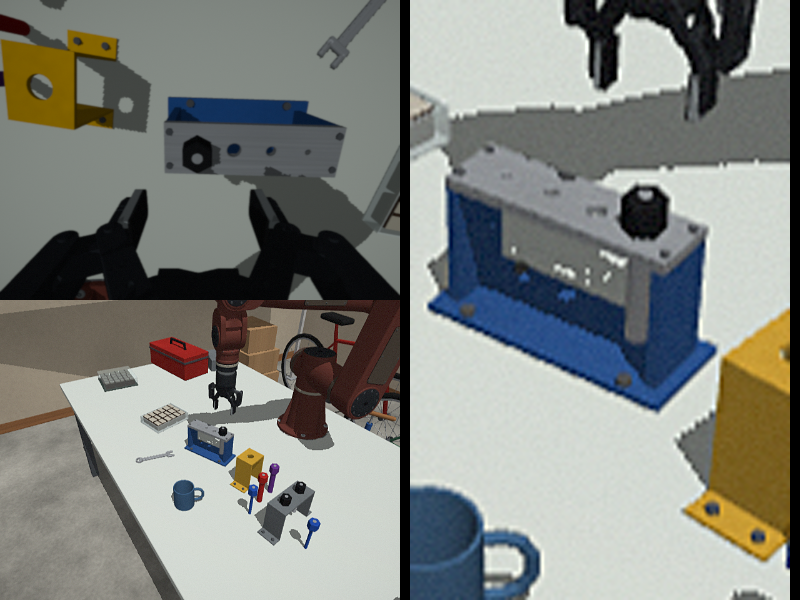

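The picture shows the knob flat on the plate in hole 1 (crop (644,210)) with its shaft hanging upright below. The gripper is clear and everything else is undisturbed.

```bash
python3 -c "
from bench import *
print(sign_off())"
```

```text
the job is handed in; nothing more can be done
None
```

The axle from the yellow stand is the 20 mm size: it passed cleanly through hole 1, hole 2 refused it under about 6 N, and it now hangs upright in hole 1 with its knob flat on the plate; the job is handed in at about 19 s.

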